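# Vent a gearbox control unit and take off its cap of unknown thread hand

## Task

Vent the gearbox control unit: press the white bleed bottle, held upright, down onto the unit's round sprung vent pad until the pad is fully depressed, hold it there a moment, then stand the bottle upright back on the bench and let it go. Then take the black winged cap off the unit: it may have a left-hand or a right-hand thread, so try loosening it both ways to find which way it goes, and finish while holding the cap in the gripper, lifted at least 60 mm above its port and touching nothing else. Leave the other things on the bench alone.

Things in the scene. Friction and masses are not known exactly. Their poses are not given: they have to be found in the camera images.
- unit: Fixed aluminium gearbox control unit; housing 184 x 194 mm in plan (x -92 to 92, y -77 to 117 in its own frame), flat top 80 mm above the bench. Origin on the bench, z up. In its frame (mm): the cap's port at x 0, y 50; a closed steel boss (radius 28, top at 106) at x 60, y -30; the vent pad on its -y side at x -30, y -130.
- port (a point): Centre of the top rim of the cap's collar (outer radius 25 mm), 104 mm above the bench; axes as the unit's. Part-turn thread: closed, the cap lifts 3 mm at most. Turned the wrong way it stops hard within 15 degrees; the right way it turns easily, is free from 60 degrees, stops near 80, and lifts straight out. The right way (seen from above) varies from start to start and cannot be seen.
- cap: Black plastic cap on the port, 50 g: disc of radius 26 mm, 6 mm thick, with a straight upright wing on top: 44 mm along the cap's x, 12 mm thick along its y, top 30 mm above the origin. Origin: on the axis, underside of the disc, resting on the port rim; z up. A stem with crossbar reaches 14 mm below. Closed, its x axis lies about 34 degrees clockwise (from above) of the unit's x axis.
- bottle: White plastic bleed bottle, about 150 g, standing on the bench: round, radius 23 mm and straight from the foot up to 95 mm, then a neck of radius 12 to 14 mm to its top at 130 mm. Origin at the centre of its foot, z up along the bottle.
- pad_top (a point): Centre of the flat top of the round grey sprung vent pad (radius 24 mm), 52 mm above the bench when not pressed; it moves with the pad. The pad stands in a fixed guard ring of radius 33 mm whose top is 38 mm above the bench.
- vent_pad (a joint): Travel of the vent pad straight down: 0 released, 0.010 m fully depressed. It needs about 3 N to start and 8 N at the bottom, and springs back.
- aerosol: Bystander: upright blue spray can, radius 30 mm, 180 mm high; origin at the centre of its underside. Leave alone.
- film_roll: Bystander: upright roll of film, radius 40 mm, 70 mm high, with a yellow handle on top up to 157 mm; origin at the centre of its underside. Leave alone.
- carton: Bystander: small cardboard box 70 x 110 x 50 mm; origin at the centre of its underside. Leave alone.

How it is judged:
By the outcome, as a careful person would: the job done as asked, in the order asked, and still so for the second after the job is handed in, while the arm keeps its last pose, push and grip.
It also fails if it takes over 72 s, if anything falls off the work surface, if the arm or the gripper's body presses on something with over 40 N, if the wrist force passes 120 N, or if a joint passes its speed limit or range.

## Robot

A 6-joint arm with a two-finger parallel gripper is mounted at the origin on the work surface. World frame = base frame: x ahead of the robot, y to its left, z up, the work surface at z = 0. Lengths are in mm, angles in rad, forces in N, time in s.
With the tool pointing down it reaches from about 250 to 775 mm from the base axis. Payload 4 kg.
Tool frame: the origin (TCP) lies on the mounting face of the last link; the fingertips stand 199 mm ahead of it and the grasp point (between the pads) lies 180 mm ahead of it; y points along the fingers, z is the direction in which the jaws open and shut, and the axes are right-handed (so a half turn about y gives the same grasp; the last joint's range is limited). The gripper opens to 94 mm and grips with 3 to 60 N. Pads are 16 mm wide; open, the fingers measure 119 mm over their backs; the gripper's body (75 mm by 177 mm) begins 78 mm behind the grasp point.
Start: joints at [-1.44, 0.087, 1.371, -0, 1.684, -0.103], TCP at [127.415, -535.038, 404.706] pointing down, gripper open.
Joint ranges: [-3.1, 3.1], [-0.76, 2.03], [0.27, 2.55], [-1.08, 4.22], [0.17, 2.65], [-2.57, 2.57]. Speed limits (rad/s): [2.79, 2.79, 3.14, 3.14, 3.14, 3.14].

## Interface

Orientations are given as a rotation vector (axis times angle).
In Python, from rig import arm, cams, ticket gives the robot as it stands.
- The arm moves only by the tool jog_arm, never from a script. Its argument "commands" is a list of rows, each an object of numbers: "rx", "ry", "rz": the turn, a rotation vector about the world's x, y, z in units of 5 degrees (1.0 is 5 degrees); "x", "y", "z": the shift along the world's x, y, z in units of 25 mm (1.0 is 25 mm); "grip": the closure, from 0 (fully open) to 1 (shut). A call has 1 to 8 rows; each row is the pose to reach, as a shift and turn from the pose measured when the call began; what a row does not reach only later rows make up. A row lasts 1/12 s, in which the tool goes at most 41.7 mm and 7.16 degrees, less where a joint would pass 70% of its speed; a pose out of reach is approached as far as the arm can. A call with a gripper value outside its range is refused whole. The fingers move at their own pace and stop on an object; "force" is the grip in N (left out, the last holds). Time passes only in rows, so rows that repeat a pose let the fingers close. It gives the time, the measured TCP pose, the force and the opening at its end, in the units of the state.
- arm.sense(): the state, without advancing time (a new reading comes with each control period).
- cams.get_image(name): name is "side" or "top" or "wrist"; returns the picture (420x560x3 uint8, red, green, blue); there is no depth.
- cams.camera_model(name): a dict with "fx", "fy", "cx", "cy" (pixels), "world_from_camera" (4x4, takes a point from camera to world coordinates). Camera axes: x right, y up, looking along -z (the intrinsics and any distortion apply to the point x, -y, -z); pixel columns grow to the right and rows downward; lengths in mm; the calibration is good to about 2 mm. A picture is of the moment at which its call begins: read the wrist's pose just before it. camera_model takes no time and is no camera call; for the wrist camera it gives the pose at the moment of the call.
- ticket.finish_job(): hands the job in, once; it reports no verdict.
The state is a dict: "time_s": time; "joint_positions": joint angles; "joint_velocities": joint speeds; "effort": joint torques, N m; "position": TCP position; "orientation": TCP orientation; "wrist_force": force on the tool from outside, world axes, zero at the start; "torque": the same for the moment, N m; "grip_width": finger opening in mm.
Only numpy, scipy, OpenCV 4.12 (cv2) and the standard library are available. Lean on these libraries where they do the work, as an engineer would, in place of code of your own. Each camera call takes 0.05 s, during which the arm holds its last target.

## Working session

There is one attempt and no reset: what is moved stays moved. The work goes in short steps, Python scripts to look and compute and a tool call to move; the robot and the scene stay as the last step left them, time stands still between calls to the robot, and variables do not carry over. Pictures are saved under pics/ and viewed, and the job is handed in when it is done.

Besides the shell and the picture viewer there is one more tool, called after "Request:" as name(argument=value, ...) on one line, values as JSON. jog_arm: Moves the arm, as the interface text tells. Its arguments: {"type":"object","properties":{"commands":{"type":"array","items":{"type":"object","properties":{"rx":{"type":"number"},"ry":{"type":"number"},"rz":{"type":"number"},"x":{"type":"number"},"y":{"type":"number"},"z":{"type":"number"},"grip":{"type":"number"}}}},"force":{"type":"number"}},"required":["commands"]}

```bash
ls; mkdir -p pics
python3 - <<'E'
from rig import arm,cams
import cv2
print(arm.sense())
for n in("side","top","wrist"):
    m=cams.camera_model(n); print(n,m)
    im=cams.get_image(n); cv2.imwrite(f"pics/{n}0.png",im[:,:,::-1])
E
```

```text
pics
{'time_s': 0.0, 'joint_positions': array([-1.44011996e+00,  8.79370774e-02,  1.37223806e+00,  3.18986848e-05,
        1.68360305e+00, -1.03133554e-01]), 'joint_velocities': array([ 0.00056362, -0.00040082, -0.00085624, -0.00065462,  0.00043339,
       -0.00044135]), 'effort': array([ 7.35385674e-04, -3.40173054e+01, -3.02428186e+01,  7.18540745e-02,
        3.28922714e-02, -1.48598224e-04]), 'position': array([ 127.39418695, -534.92454432,  403.52172402]), 'orientation': array([-0.24632716,  2.09975439, -2.09513835]), 'wrist_force': array([ 0.39943015, -0.11134036, -0.01737145]), 'torque': array([-0.00880717,  0.03856324, -0.05642745]), 'grip_width': 94.08372032873994}
side {'fx': 485.47197269628475, 'fy': 485.47197269628475, 'cx': 281.64516764919847, 'cy': 218.287292351291, 'world_from_camera': array([[-9.05216656e-01,  3.22562245e-01, -2.76652133e-01,
         1.93544074e+02],
       [-4.24729236e-01, -6.65755962e-01,  6.13493338e-01,
         8.28983724e+02],
       [ 1.37069814e-02,  6.72846637e-01,  7.39655001e-01,
         1.01742663e+03],
       [ 0.00000000e+00,  0.00000
[... 295 characters left out ...]
.51488225e-02,  5.27666393e-03,
         7.17310899e+01],
       [ 3.47232274e-03,  1.16752892e-01,  9.93154925e-01,
         1.15106254e+03],
       [ 0.00000000e+00,  0.00000000e+00,  0.00000000e+00,
         1.00000000e+00]])}
wrist {'fx': 364.3089730971561, 'fy': 364.3089730971561, 'cx': 279.40250465080646, 'cy': 210.2554248022492, 'world_from_camera': array([[ 2.31705904e-01,  9.45846481e-01,  2.27347332e-01,
         1.93605179e+02],
       [-9.72781708e-01,  2.25973038e-01,  5.13023919e-02,
        -5.19454728e+02],
       [-2.85018037e-03, -2.33046392e-01,  9.72461442e-01,
         3.82694933e+02],
       [ 0.00000000e+00,  0.00000000e+00,  0.00000000e+00,
         1.00000000e+00]])}
```

View pics/side0.png

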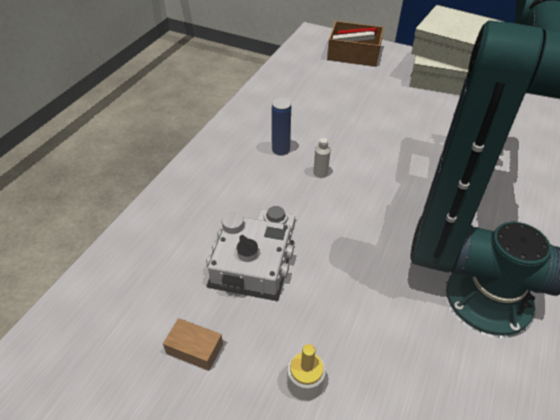

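View pics/top0.png

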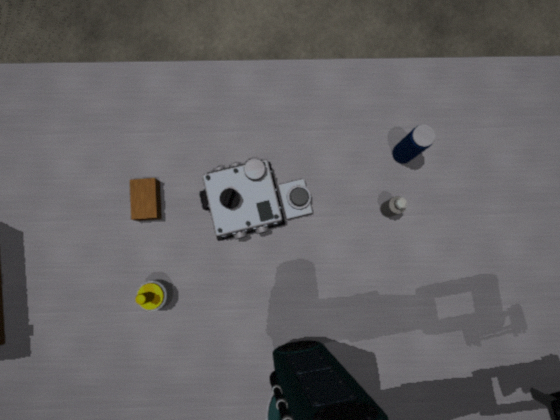

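View pics/wrist0.png

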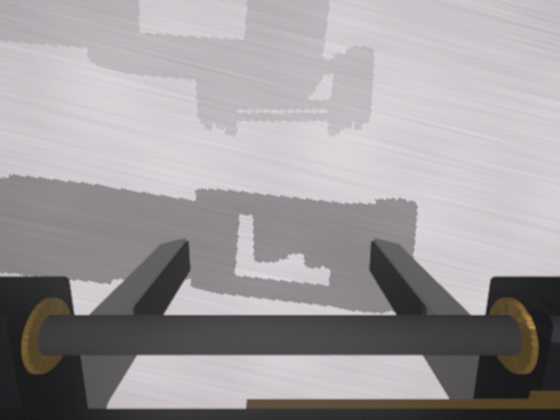

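The top view shows the unit around (245,200), the pad at (299,196), the bottle top at about (399,204), the can at (415,140), the film roll at (150,295) and the carton at (145,198). I'll zoom in to measure.

Run:
```python
import cv2
t=cv2.imread("pics/top0.png"); s=cv2.imread("pics/side0.png")
cv2.imwrite("pics/tz1.png",cv2.resize(t[145:250,190:330],None,fx=5.6,fy=5.6,interpolation=cv2.INTER_CUBIC))
cv2.imwrite("pics/tz2.png",cv2.resize(t[185:225,370:420],None,fx=10,fy=10,interpolation=cv2.INTER_CUBIC))
cv2.imwrite("pics/sz1.png",cv2.resize(s[200:305,200:305],None,fx=5.6,fy=5.6,interpolation=cv2.INTER_CUBIC))
cv2.imwrite("pics/sz2.png",cv2.resize(s[130:185,295:350],None,fx=10,fy=10,interpolation=cv2.INTER_CUBIC))
```

```text
(no output)
```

View pics/tz1.png

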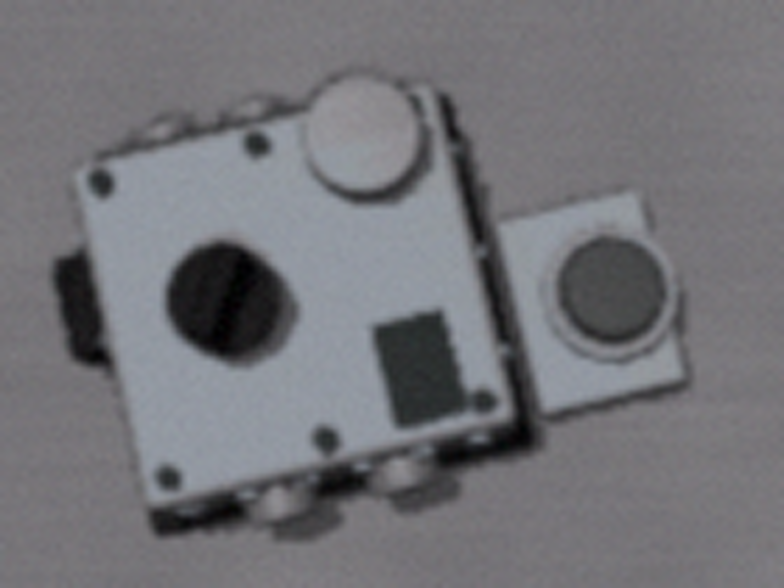

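View pics/tz2.png

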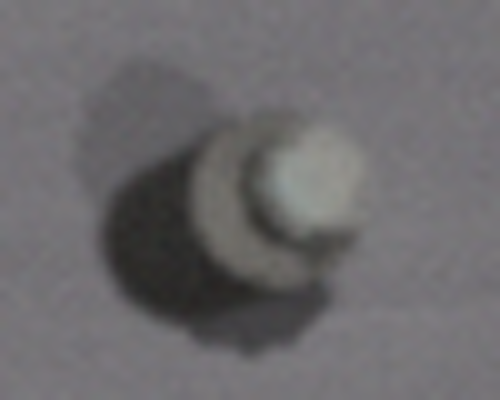

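View pics/sz1.png

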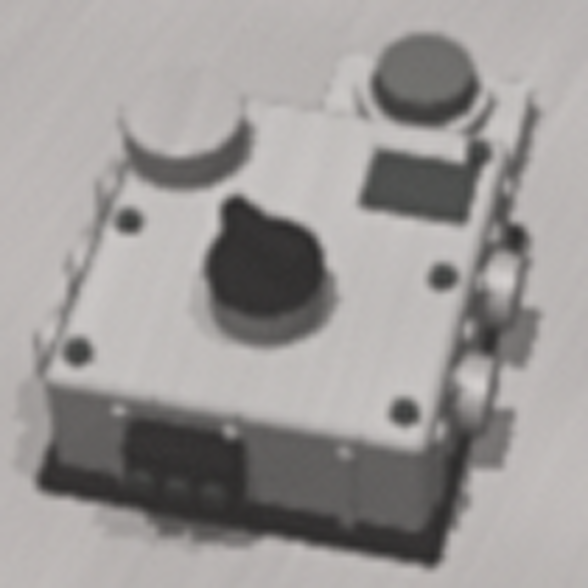

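View pics/sz2.png

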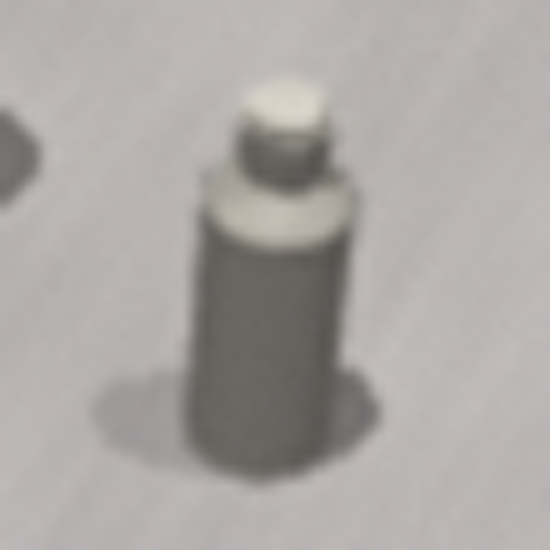

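```bash
cat > h.py <<'E'
import numpy as np
from rig import arm,cams
def ray(n,u,v,M=None):
    m=M or cams.camera_model(n); W=m["world_from_camera"]
    d=np.array([(u-m["cx"])/m["fx"],-(v-m["cy"])/m["fy"],-1.])
    return W[:3,3],W[:3,:3]@d
def onz(n,u,v,z,M=None):
    o,d=ray(n,u,v,M); return (o+d*(z-o[2])/d[2])[:2]
def tri(a,b):
    A=[];B=[]
    for n,u,v in(a,b):
        o,d=ray(n,u,v); d=d/np.linalg.norm(d);P=np.eye(3)-np.outer(d,d);A.append(P);B.append(P@o)
    x=np.linalg.lstsq(np.vstack(A),np.hstack(B),rcond=None)[0];return x
E
python3 - <<'E'
from h import *
np.set_printoptions(precision=1,suppress=True)
def c(u,v,f,ou,ov): return (u+.5)/f-.5+ou,(v+.5)/f-.5+ov
T1=lambda u,v:c(u,v,5.6,190,145); T2=lambda u,v:c(u,v,10,370,185)
S1=lambda u,v:c(u,v,5.6,200,200); S2=lambda u,v:c(u,v,10,295,130)
print("pad",onz("top",*T1(611,289),52),onz("side",*S1(425,75),52),tri(("top",*T1(611,289)),("side",*S1(425,75))))
print("boss",onz("top",*T1(364,137),106),onz("side",*S1(185,115),106))
for p in[(78,173),(430,90),(507,412),(155,497)]: print("corner",onz("top",*T1(*p),80))
for p in[(52,380),(432,447)]: print("scorner",onz("side",*S1(*p),80))
print("cap",onz("top",*T1(224,300),110),onz("side",*S1(265,265),110))
print("bottle",onz("top",*T2(315,180),130),onz("side",*S2(285,100),130),tri(("top",*T2(315,180)),("side",*S2(285,100))))
print("bottle foot edge side",onz("side",*S2(258,480),0))
print("aerosol top",onz("top",424,134,180))
E
```

```text
pad [580.8  12.2] [578.   17.9] [581.5  11.6  44.4]
boss [645.4 127.7] [643.2 132.7]
corner [635.8 264.2]
corner [673.4  97.5]
corner [519.4  63.5]
corner [482.2 227.6]
scorner [633.  270.6]
scorner [472.3 231.7]
cap [569.8 192. ] [568.5 196.5]
bottle [ 549.2 -239.8] [ 548.5 -239.4] [ 549.  -240.   129.4]
bottle foot edge side [ 538.9 -219.9]
aerosol top [ 710.  -288.8]
```

```bash
cat >> h.py <<'E'
from scipy.spatial.transform import Rotation as R
def st(tx=None,ty=None,gz=None):
    s=arm.sense(); M=R.from_rotvec(s["orientation"]).as_matrix()
    g=s["position"]+180*M[:,1]
    print("t %.2f"%s["time_s"],"tcp",s["position"].round(1),"grasp",g.round(1),"tilt(xy of y-axis)",M[:2,1].round(4),"jaw deg %.2f"%np.degrees(np.arctan2(M[1,2],M[0,2])),"F",s["wrist_force"].round(1),"T",s["torque"].round(2),"w %.1f"%s["grip_width"],"j",s["joint_positions"].round(2))
    return s,M,g
E
python3 -c "
from h import *
s,M,g=st();print(M.round(3))"
```

```text
t 0.15 tcp [ 127.4 -535.   403.8] grasp [ 127.4 -534.7  223.8] tilt(xy of y-axis) [-0.0002  0.0017] jaw deg -76.61 F [-0.5  0.7  0.4] T [-0.03 -0.01  0.02] w 94.2 j [-1.44  0.09  1.37  0.    1.68 -0.1 ]
[[-0.973 -0.     0.232]
 [-0.232  0.002 -0.973]
 [-0.    -1.    -0.002]]
```

Request:
jog_arm(commands=[{"x": 1.4, "y": 1, "rz": 1, "z": 0.2}, {"x": 2.8, "y": 2, "rz": 2.2, "z": 0.5}, {"x": 4.2, "y": 3, "rz": 3.5, "z": 0.8}, {"x": 5.6, "y": 4, "rz": 4.7, "z": 1}, {"x": 7, "y": 5, "rz": 6, "z": 1}, {"x": 8.4, "y": 6, "rz": 7, "z": 1}, {"x": 9.8, "y": 7, "rz": 8, "z": 1}, {"x": 11.2, "y": 8, "rz": 9, "z": 1}])

```text
$.commands[0]: bad value
```

```bash
python3 -c "
from h import *
s,M,g=st()"
```

```text
t 0.15 tcp [ 127.4 -535.   403.8] grasp [ 127.4 -534.7  223.8] tilt(xy of y-axis) [-0.0002  0.0017] jaw deg -76.61 F [-0.5  0.7  0.4] T [-0.03 -0.01  0.02] w 94.2 j [-1.44  0.09  1.37  0.    1.68 -0.1 ]
```

Request:
jog_arm(commands=[{"x": 1.4, "y": 1, "z": 0.2, "rx": 0, "ry": 0, "rz": 1, "grip": 0}, {"x": 2.8, "y": 2, "z": 0.5, "rx": 0, "ry": 0, "rz": 2, "grip": 0}, {"x": 4.2, "y": 3, "z": 0.8, "rx": 0, "ry": 0, "rz": 3, "grip": 0}, {"x": 5.6, "y": 4, "z": 1, "rx": 0, "ry": 0, "rz": 4, "grip": 0}, {"x": 7, "y": 5, "z": 1, "rx": 0, "ry": 0, "rz": 5, "grip": 0}, {"x": 8.4, "y": 6, "z": 1, "rx": 0, "ry": 0, "rz": 6, "grip": 0}, {"x": 9.8, "y": 7, "z": 1, "rx": 0, "ry": 0, "rz": 7, "grip": 0}, {"x": 11.2, "y": 8, "z": 1, "rx": 0, "ry": 0, "rz": 8, "grip": 0}])

```text
time_s: 0.82
position: [398.5, -340.6, 428.7]
orientation: [-0.84, 1.661, -1.658]
wrist_force: [1.2, -1.0, 0.1]
grip_width: 94.2
```

```bash
python3 -c "
from h import *
s,M,g=st()"
```

```text
t 0.82 tcp [ 398.5 -340.6  428.7] grasp [ 398.3 -340.4  248.7] tilt(xy of y-axis) [-0.0013  0.0012] jaw deg -36.36 F [ 1.2 -1.   0.1] T [-0.05 -0.07 -0.04] w 94.2 j [-0.82  0.03  1.39 -0.    1.73 -0.18]
```

Request:
jog_arm(commands=[{"x": 1.3, "y": 0.9, "z": 0, "rx": 0, "ry": 0, "rz": 1, "grip": 0}, {"x": 2.6, "y": 1.8, "z": 0, "rx": 0, "ry": 0, "rz": 2.2, "grip": 0}, {"x": 4, "y": 2.7, "z": 0, "rx": 0, "ry": 0, "rz": 3.5, "grip": 0}, {"x": 5.2, "y": 3.5, "z": 0, "rx": 0, "ry": 0, "rz": 4.8, "grip": 0}, {"x": 6.03, "y": 4.02, "z": 0, "rx": 0, "ry": 0, "rz": 6, "grip": 0}, {"x": 6.03, "y": 4.02, "z": 0, "rx": 0, "ry": 0, "rz": 6, "grip": 0}, {"x": 6.03, "y": 4.02, "z": 0, "rx": 0, "ry": 0, "rz": 6, "grip": 0}])

```text
time_s: 1.4
position: [550.1, -239.3, 427.6]
orientation: [-1.157, 1.293, -1.288]
wrist_force: [-0.9, 0.5, -0.6]
grip_width: 94.2
```

```bash
python3 -c "
from h import *
import cv2
s,M,g=st()
m=cams.camera_model('wrist');im=cams.get_image('wrist');cv2.imwrite('pics/w1.png',im[:,:,::-1])
import pickle;pickle.dump(m,open('w1.pkl','wb'))"
```

```text
t 1.40 tcp [ 550.1 -239.3  427.6] grasp [ 549.4 -239.1  247.6] tilt(xy of y-axis) [-0.0037  0.0008] jaw deg -6.30 F [-0.9  0.5 -0.6] T [-0.02 -0.08  0.01] w 94.2 j [-0.5   0.2   1.2  -0.    1.75 -0.39]
```

View pics/w1.png

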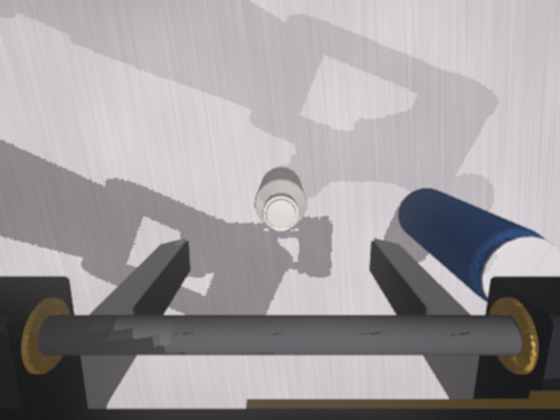

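The bottle cap is at (281,213), centred between the jaws. The blue can is clear to the right.

```bash
python3 -c "
from h import *
import pickle
m=pickle.load(open('w1.pkl','rb'))
print(onz('w',281,213,130,m), onz('w',279.5,175,0,m),onz('w',540,262,180,m))"
```

```text
[ 550.79864134 -240.35445351] [ 550.38314961 -228.34707984] [ 718.38494666 -279.76346409]
```

Request:
jog_arm(commands=[{"x": 0.03, "y": -0.04, "z": -1.3, "rx": 0, "ry": -0.03, "rz": 0, "grip": 0}, {"x": 0.03, "y": -0.04, "z": -2.7, "rx": 0, "ry": -0.03, "rz": 0, "grip": 0}, {"x": 0.03, "y": -0.04, "z": -4.1, "rx": 0, "ry": -0.03, "rz": 0, "grip": 0}, {"x": 0.03, "y": -0.04, "z": -5.5, "rx": 0, "ry": -0.03, "rz": 0, "grip": 0}, {"x": 0.03, "y": -0.04, "z": -6.5, "rx": 0, "ry": -0.03, "rz": 0, "grip": 0}, {"x": 0.03, "y": -0.04, "z": -7, "rx": 0, "ry": -0.03, "rz": 0, "grip": 0}, {"x": 0.03, "y": -0.04, "z": -7, "rx": 0, "ry": -0.03, "rz": 0, "grip": 0}])

```text
time_s: 2.03
position: [548.0, -241.6, 249.2]
orientation: [-1.156, 1.3, -1.287]
wrist_force: [-0.8, -1.1, -0.8]
grip_width: 94.0
```

```bash
python3 -c "
from h import *
s,M,g=st()"
```

```text
t 2.03 tcp [ 548.  -241.6  249.2] grasp [ 546.6 -240.9   69.2] tilt(xy of y-axis) [-0.0075  0.0038] jaw deg -6.56 F [-0.8 -1.1 -0.8] T [-0.05 -0.1  -0.01] w 94.0 j [-0.51  0.28  1.47 -0.    1.41 -0.4 ]
```

Request:
jog_arm(commands=[{"x": 0.12, "y": 0.03, "z": 0.1, "rx": -0.04, "ry": -0.08, "rz": 0, "grip": 0}, {"x": 0.12, "y": 0.03, "z": 0.1, "rx": -0.04, "ry": -0.08, "rz": 0, "grip": 0}, {"x": 0.12, "y": 0.03, "z": 0.1, "rx": -0.04, "ry": -0.08, "rz": 0, "grip": 0}])

```text
time_s: 2.28
position: [551.6, -241.5, 254.6]
orientation: [-1.151, 1.289, -1.297]
wrist_force: [0.8, 0.7, -0.2]
grip_width: 94.0
```

```bash
python3 -c "
from h import *
s,M,g=st()"
```

```text
t 2.28 tcp [ 551.6 -241.5  254.6] grasp [ 552.3 -241.9   74.6] tilt(xy of y-axis) [ 0.0039 -0.0022] jaw deg -6.59 F [ 0.8  0.7 -0.2] T [-0.07 -0.06  0.03] w 94.0 j [-0.51  0.27  1.46 -0.    1.41 -0.39]
```

Request:
jog_arm(commands=[{"x": -0.04, "y": 0.04, "z": -0.08, "rx": 0.025, "ry": 0.045, "rz": 0, "grip": 0}, {"x": -0.04, "y": 0.04, "z": -0.08, "rx": 0.025, "ry": 0.045, "rz": 0, "grip": 0}, {"x": -0.04, "y": 0.04, "z": -0.08, "rx": 0.025, "ry": 0.045, "rz": 0, "grip": 0.4}, {"x": -0.04, "y": 0.04, "z": -0.08, "rx": 0.025, "ry": 0.045, "rz": 0, "grip": 0.6}, {"x": -0.04, "y": 0.04, "z": -0.08, "rx": 0.025, "ry": 0.045, "rz": 0, "grip": 0.8}, {"x": -0.04, "y": 0.04, "z": -0.08, "rx": 0.025, "ry": 0.045, "rz": 0, "grip": 1}, {"x": -0.04, "y": 0.04, "z": -0.08, "rx": 0.025, "ry": 0.045, "rz": 0, "grip": 1}, {"x": -0.04, "y": 0.04, "z": -0.08, "rx": 0.025, "ry": 0.045, "rz": 0, "grip": 1}], force=30)

```text
time_s: 2.95
position: [550.6, -240.5, 252.5]
orientation: [-1.153, 1.294, -1.293]
wrist_force: [0.2, 0.6, 0.1]
grip_width: 57.4
```

```bash
python3 -c "
from h import *
s,M,g=st()"
```

```text
t 2.95 tcp [ 550.6 -240.5  252.5] grasp [ 550.5 -240.5   72.5] tilt(xy of y-axis) [-0.0003  0.    ] jaw deg -6.59 F [0.2 0.6 0.1] T [-0.1  -0.09 -0.03] w 57.4 j [-0.51  0.27  1.46 -0.    1.41 -0.39]
```

Pose is settled and vertical; the fingers are still closing.

Request:
jog_arm(commands=[{"x": 0, "y": 0, "z": 0, "rx": 0, "ry": 0, "rz": 0, "grip": 1}, {"x": 0, "y": 0, "z": 0, "rx": 0, "ry": 0, "rz": 0, "grip": 1}, {"x": 0, "y": 0, "z": 0, "rx": 0, "ry": 0, "rz": 0, "grip": 1}, {"x": 0, "y": 0, "z": 0, "rx": 0, "ry": 0, "rz": 0, "grip": 1}, {"x": 0, "y": 0, "z": 0, "rx": 0, "ry": 0, "rz": 0, "grip": 1}, {"x": 0, "y": 0, "z": 0, "rx": 0, "ry": 0, "rz": 0, "grip": 1}], force=40)

```text
time_s: 3.45
position: [550.5, -240.5, 252.4]
orientation: [-1.153, 1.294, -1.293]
wrist_force: [-0.4, 0.6, -0.5]
grip_width: 45.7
```

```bash
python3 -c "
from h import *
s,M,g=st()"
```

```text
t 3.45 tcp [ 550.5 -240.5  252.4] grasp [ 550.4 -240.4   72.4] tilt(xy of y-axis) [-0.0006  0.0002] jaw deg -6.59 F [-0.4  0.6 -0.5] T [-0.06 -0.07 -0.02] w 45.7 j [-0.51  0.27  1.46 -0.    1.41 -0.39]
```

Request:
jog_arm(commands=[{"x": 0, "y": 0, "z": 0.8, "rx": 0, "ry": 0, "rz": 0, "grip": 1}, {"x": 0, "y": 0, "z": 2, "rx": 0, "ry": 0, "rz": 0, "grip": 1}, {"x": 0.2, "y": 0.8, "z": 3.1, "rx": 0, "ry": 0, "rz": 0, "grip": 1}, {"x": 0.4, "y": 2, "z": 4, "rx": 0, "ry": 0, "rz": 0, "grip": 1}, {"x": 0.7, "y": 3.3, "z": 4, "rx": 0, "ry": 0, "rz": 0, "grip": 1}, {"x": 0.9, "y": 4.5, "z": 4, "rx": 0, "ry": 0, "rz": 0, "grip": 1}, {"x": 1.2, "y": 5.6, "z": 4, "rx": 0, "ry": 0, "rz": 0, "grip": 1}, {"x": 1.2, "y": 5.6, "z": 4, "rx": 0, "ry": 0, "rz": 0, "grip": 1}])

```text
time_s: 4.12
position: [581.2, -95.9, 352.3]
orientation: [-1.153, 1.291, -1.287]
wrist_force: [-0.8, 0.3, -1.0]
grip_width: 45.5
```

```bash
python3 -c "
from h import *
import cv2,pickle
s,M,g=st()
m=cams.camera_model('wrist');im=cams.get_image('wrist');cv2.imwrite('pics/w2.png',im[:,:,::-1])
pickle.dump(m,open('w2.pkl','wb'))"
```

```text
t 4.12 tcp [581.2 -95.9 352.3] grasp [581.2 -95.3 172.3] tilt(xy of y-axis) [0.0001 0.0035] jaw deg -6.27 F [-0.8  0.3 -1. ] T [-0.05 -0.06 -0.05] w 45.5 j [-0.26  0.19  1.36  0.    1.59 -0.15]
```

View pics/w2.png

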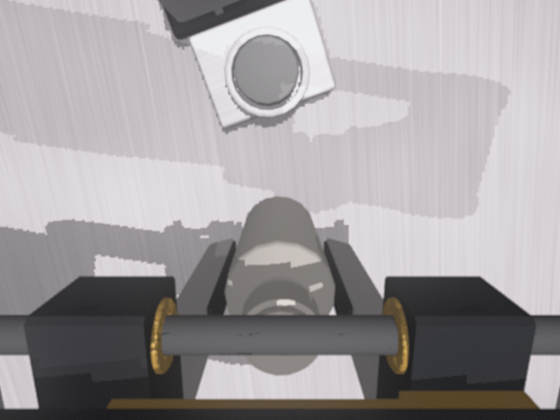

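```bash
python3 -c "
from h import *
import cv2,pickle
m=pickle.load(open('w2.pkl','rb'))
im=cv2.imread('pics/w2.png');g=cv2.cvtColor(im,cv2.COLOR_BGR2GRAY)
mk=np.zeros_like(g);mk[20:125,215:320]=((g[20:125,215:320]<165)&(g[20:125,215:320]>90))*255
cs,_=cv2.findContours(mk,0,1);c=max(cs,key=cv2.contourArea);e=cv2.fitEllipse(c);print(e)
cv2.imwrite('pics/m2.png',mk)
u,v=e[0];
for z in (52,45): print(z,onz('w',u,v,z,m))
# edges: left, right, far edge at z=52
x,y,w,h=cv2.boundingRect(c);print(x,y,w,h)
print(onz('w',x,v,52,m),onz('w',x+w,v,52,m),onz('w',u,y,52,m),onz('w',u,y+h,52,m))
"
```

```text
((265.8438720703125, 71.20101928710938), (68.18936920166016, 73.71941375732422), 9.213685035705566)
52 [583.49575473   9.33183589]
45 [583.34733485  10.29681457]
232 35 71 74
[559.15351286  12.00854002] [610.21524049   6.39372697] [586.33901274  33.33741121] [580.39401419 -16.8561027 ]
```

View pics/m2.png

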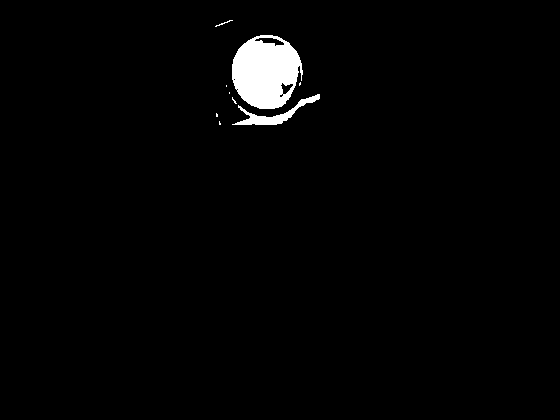

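Request:
jog_arm(commands=[{"x": 0, "y": 1, "z": 0, "rx": 0, "ry": 0, "rz": 0, "grip": 1}, {"x": 0.05, "y": 2.2, "z": 0, "rx": 0, "ry": 0, "rz": 0, "grip": 1}, {"x": 0.07, "y": 3.3, "z": -0.2, "rx": 0, "ry": 0, "rz": 0, "grip": 1}, {"x": 0.07, "y": 4.23, "z": -0.6, "rx": 0, "ry": 0, "rz": 0, "grip": 1}, {"x": 0.07, "y": 4.23, "z": -1, "rx": 0, "ry": 0, "rz": 0, "grip": 1}, {"x": 0.07, "y": 4.23, "z": -1.4, "rx": 0, "ry": 0, "rz": 0, "grip": 1}, {"x": 0.07, "y": 4.23, "z": -1.4, "rx": 0, "ry": 0, "rz": 0, "grip": 1}, {"x": 0.07, "y": 4.23, "z": -1.4, "rx": 0, "ry": 0, "rz": 0, "grip": 1}])

```text
time_s: 4.83
position: [582.4, 6.3, 315.8]
orientation: [-1.156, 1.294, -1.29]
wrist_force: [0.2, -1.0, -0.7]
grip_width: 45.2
```

```bash
python3 -c "
from h import *
import cv2
s,M,g=st()
for n in('side','top'):
    im=cams.get_image(n)[:,:,::-1]; c=im[150:290,210:350] if n=='side' else im[110:290,200:400]
    cv2.imwrite('pics/%s3.png'%n,cv2.resize(c,None,fx=3.3,fy=3.3,interpolation=2))"
```

```text
t 4.83 tcp [582.4   6.3 315.8] grasp [581.8   6.4 135.8] tilt(xy of y-axis) [-0.0035  0.0003] jaw deg -6.45 F [ 0.2 -1.  -0.7] T [ 0.01 -0.09 -0.04] w 45.2 j [-0.09  0.19  1.43 -0.    1.52  0.03]
```

View pics/side3.png

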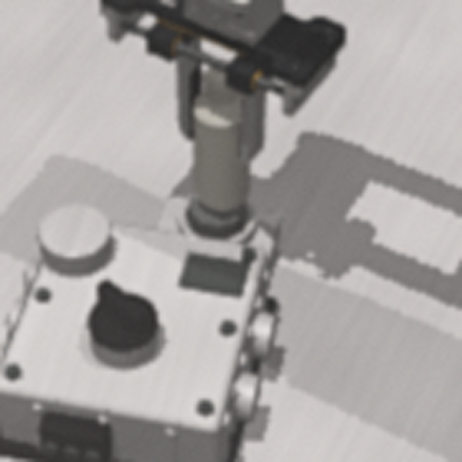

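View pics/top3.png

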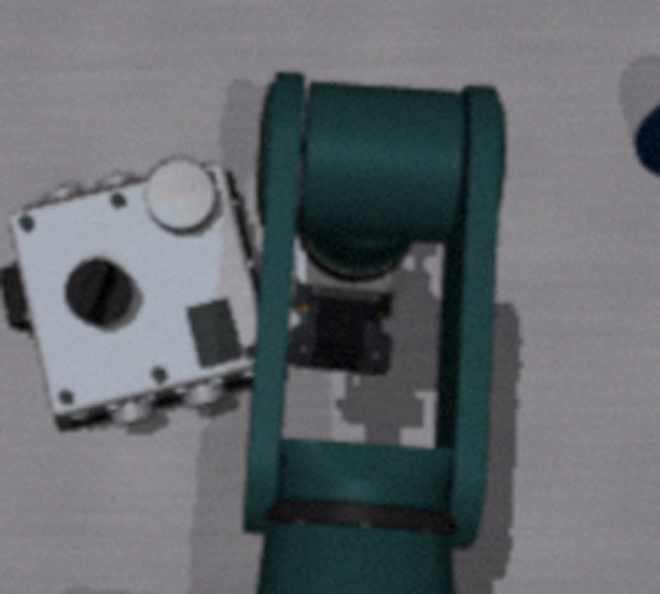

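Request:
jog_arm(commands=[{"x": 0.05, "y": 0.12, "z": -0.2, "rx": 0, "ry": -0.03, "rz": 0, "grip": 1}, {"x": 0.05, "y": 0.12, "z": -0.35, "rx": 0, "ry": -0.03, "rz": 0, "grip": 1}, {"x": 0.05, "y": 0.12, "z": -0.35, "rx": 0, "ry": -0.03, "rz": 0, "grip": 1}, {"x": 0.05, "y": 0.12, "z": -0.35, "rx": 0, "ry": -0.03, "rz": 0, "grip": 1}])

```text
time_s: 5.27
position: [584.0, 9.3, 308.3]
orientation: [-1.152, 1.291, -1.292]
wrist_force: [0.7, 0.5, -1.9]
grip_width: 45.4
```

```bash
python3 -c "
from h import *
s,M,g=st()"
```

```text
t 5.27 tcp [584.    9.3 308.3] grasp [584.2   9.3 128.3] tilt(xy of y-axis) [0.0015 0.0004] jaw deg -6.47 F [ 0.7  0.5 -1.9] T [-0.04 -0.1  -0.04] w 45.4 j [-0.08  0.2   1.44  0.    1.5   0.03]
```

Request:
jog_arm(commands=[{"x": -0.03, "y": 0.03, "z": -0.1, "rx": 0, "ry": 0.02, "rz": 0, "grip": 1}, {"x": -0.03, "y": 0.03, "z": -0.2, "rx": 0, "ry": 0.02, "rz": 0, "grip": 1}, {"x": -0.03, "y": 0.03, "z": -0.3, "rx": 0, "ry": 0.02, "rz": 0, "grip": 1}, {"x": -0.03, "y": 0.03, "z": -0.4, "rx": 0, "ry": 0.02, "rz": 0, "grip": 1}, {"x": -0.03, "y": 0.03, "z": -0.45, "rx": 0, "ry": 0.02, "rz": 0, "grip": 1}, {"x": -0.03, "y": 0.03, "z": -0.45, "rx": 0, "ry": 0.02, "rz": 0, "grip": 1}])

```text
time_s: 5.77
position: [583.2, 10.0, 297.7]
orientation: [-1.153, 1.292, -1.292]
wrist_force: [-1.4, -0.8, 4.7]
grip_width: 45.5
```

```bash
python3 -c "
from h import *
s,M,g=st()"
```

```text
t 5.77 tcp [583.2  10.  297.7] grasp [583.3  10.1 117.7] tilt(xy of y-axis) [0.0006 0.0004] jaw deg -6.47 F [-1.4 -0.8  4.7] T [-0.    0.24 -0.02] w 45.5 j [-0.08  0.2   1.45  0.    1.48  0.03]
```

Request:
jog_arm(commands=[{"x": 0, "y": 0, "z": -0.06, "rx": 0, "ry": 0, "rz": 0, "grip": 1}, {"x": 0, "y": 0, "z": -0.12, "rx": 0, "ry": 0, "rz": 0, "grip": 1}, {"x": 0, "y": 0, "z": -0.16, "rx": 0, "ry": 0, "rz": 0, "grip": 1}, {"x": 0, "y": 0, "z": -0.16, "rx": 0, "ry": 0, "rz": 0, "grip": 1}])

```text
time_s: 6.1
position: [583.2, 10.1, 294.3]
orientation: [-1.153, 1.291, -1.292]
wrist_force: [-3.1, 1.1, 6.8]
grip_width: 45.1
```

```bash
python3 -c "
from h import *
s,M,g=st()"
```

```text
t 6.10 tcp [583.2  10.1 294.3] grasp [583.3  10.2 114.3] tilt(xy of y-axis) [0.0009 0.0004] jaw deg -6.46 F [-3.1  1.1  6.8] T [0.   0.49 0.01] w 45.1 j [-0.08  0.21  1.46  0.    1.48  0.03]
```

Request:
jog_arm(commands=[{"x": 0, "y": 0, "z": -0.04, "rx": 0, "ry": 0, "rz": 0, "grip": 1}, {"x": 0, "y": 0, "z": -0.07, "rx": 0, "ry": 0, "rz": 0, "grip": 1}, {"x": 0, "y": 0, "z": -0.07, "rx": 0, "ry": 0, "rz": 0, "grip": 1}, {"x": 0, "y": 0, "z": -0.07, "rx": 0, "ry": 0, "rz": 0, "grip": 1}])

```text
time_s: 6.43
position: [583.1, 10.1, 294.2]
orientation: [-1.152, 1.291, -1.292]
wrist_force: [-3.4, 1.0, 9.5]
grip_width: 45.0
```

```bash
python3 -c "
from h import *
s,M,g=st()"
```

```text
t 6.43 tcp [583.1  10.1 294.2] grasp [583.4  10.2 114.2] tilt(xy of y-axis) [0.0017 0.0002] jaw deg -6.46 F [-3.4  1.   9.5] T [0.01 0.77 0.02] w 45.0 j [-0.08  0.21  1.46  0.    1.48  0.03]
```

Request:
jog_arm(commands=[{"x": 0, "y": 0, "z": -0.1, "rx": 0, "ry": 0, "rz": 0, "grip": 1}, {"x": 0, "y": 0, "z": -0.12, "rx": 0, "ry": 0, "rz": 0, "grip": 1}, {"x": 0, "y": 0, "z": -0.12, "rx": 0, "ry": 0, "rz": 0, "grip": 1}, {"x": 0, "y": 0, "z": -0.12, "rx": 0, "ry": 0, "rz": 0, "grip": 1}, {"x": 0, "y": 0, "z": -0.12, "rx": 0, "ry": 0, "rz": 0, "grip": 1}, {"x": 0, "y": 0, "z": -0.12, "rx": 0, "ry": 0, "rz": 0, "grip": 1}, {"x": 0, "y": 0, "z": -0.12, "rx": 0, "ry": 0, "rz": 0, "grip": 1}, {"x": 0, "y": 0, "z": -0.12, "rx": 0, "ry": 0, "rz": 0, "grip": 1}])

```text
time_s: 7.1
position: [582.8, 10.2, 294.1]
orientation: [-1.151, 1.29, -1.293]
wrist_force: [-5.8, -0.1, 13.0]
grip_width: 45.5
```

```bash
python3 -c "
from h import *
import cv2
s,M,g=st()
im=cams.get_image('side')[:,:,::-1]; c=im[150:270,210:330]
cv2.imwrite('pics/side4.png',cv2.resize(c,None,fx=5,fy=5,interpolation=2))"
```

```text
t 7.10 tcp [582.8  10.2 294.1] grasp [583.3  10.2 114.1] tilt(xy of y-axis) [0.003  0.0001] jaw deg -6.45 F [-5.8 -0.1 13. ] T [-0.02  1.31 -0.03] w 45.5 j [-0.08  0.2   1.46  0.    1.47  0.03]
```

View pics/side4.png

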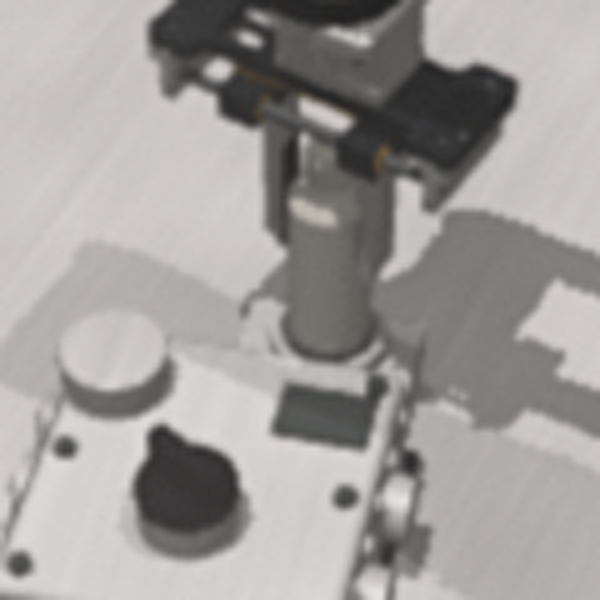

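The bottle is on the pad inside the guard ring. Height stalls at 114.1 mm while the force rises, so the pad has bottomed. I'll hold a little longer, then lift.

Request:
jog_arm(commands=[{"x": 0, "y": 0, "z": -0.1, "rx": 0, "ry": 0, "rz": 0, "grip": 1}, {"x": 0, "y": 0, "z": -0.1, "rx": 0, "ry": 0, "rz": 0, "grip": 1}, {"x": 0, "y": 0, "z": -0.1, "rx": 0, "ry": 0, "rz": 0, "grip": 1}, {"x": 0, "y": 0, "z": -0.1, "rx": 0, "ry": 0, "rz": 0, "grip": 1}, {"x": 0, "y": 0, "z": 0.3, "rx": 0, "ry": 0, "rz": 0, "grip": 1}, {"x": 0, "y": 0, "z": 0.9, "rx": 0, "ry": 0, "rz": 0, "grip": 1}, {"x": 0, "y": 0, "z": 1.6, "rx": 0, "ry": 0, "rz": 0, "grip": 1}, {"x": 0, "y": 0, "z": 2.2, "rx": 0, "ry": 0, "rz": 0, "grip": 1}])

```text
time_s: 7.82
position: [582.9, 10.2, 348.7]
orientation: [-1.152, 1.29, -1.292]
wrist_force: [0.1, 0.7, -1.4]
grip_width: 45.3
```

```bash
python3 -c "
from h import *
s,M,g=st()"
```

```text
t 7.82 tcp [582.9  10.2 348.7] grasp [583.2  10.2 168.7] tilt(xy of y-axis) [0.0019 0.0001] jaw deg -6.45 F [ 0.1  0.7 -1.4] T [-0.05 -0.11  0.02] w 45.3 j [-0.08  0.18  1.38  0.    1.58  0.03]
```

Request:
jog_arm(commands=[{"x": -0.2, "y": -1, "z": 0, "rx": 0, "ry": 0, "rz": 0, "grip": 1}, {"x": -0.4, "y": -2.4, "z": 0, "rx": 0, "ry": 0, "rz": 0, "grip": 1}, {"x": -0.6, "y": -3.9, "z": 0, "rx": 0, "ry": 0, "rz": 0, "grip": 1}, {"x": -0.9, "y": -5.4, "z": 0, "rx": 0, "ry": 0, "rz": 0, "grip": 1}, {"x": -1.1, "y": -6.8, "z": -0.5, "rx": 0, "ry": 0, "rz": 0, "grip": 1}, {"x": -1.3, "y": -7.7, "z": -1.5, "rx": 0, "ry": 0, "rz": 0, "grip": 1}, {"x": -1.3, "y": -8, "z": -2.5, "rx": 0, "ry": 0, "rz": 0, "grip": 1}, {"x": -1.3, "y": -8, "z": -3.2, "rx": 0, "ry": 0, "rz": 0, "grip": 1}])

```text
time_s: 8.48
position: [549.2, -192.3, 265.1]
orientation: [-1.152, 1.296, -1.293]
wrist_force: [-0.2, 1.4, -1.5]
grip_width: 45.3
```

Request:
jog_arm(commands=[{"x": 0, "y": 0, "z": 0, "rx": 0, "ry": 0, "rz": 0, "grip": 1}, {"x": 0, "y": 0, "z": 0, "rx": 0, "ry": 0, "rz": 0, "grip": 1}, {"x": 0, "y": 0, "z": 0, "rx": 0, "ry": 0, "rz": 0, "grip": 1}])

```text
time_s: 8.73
position: [549.5, -192.2, 265.3]
orientation: [-1.152, 1.295, -1.293]
wrist_force: [0.1, -0.5, -1.4]
grip_width: 45.5
```

```bash
python3 -c "
from h import *
s,M,g=st()"
```

```text
t 8.73 tcp [ 549.5 -192.2  265.3] grasp [ 549.3 -192.1   85.3] tilt(xy of y-axis) [-0.001   0.0006] jaw deg -6.66 F [ 0.1 -0.5 -1.4] T [-0.03 -0.08 -0.03] w 45.5 j [-0.43  0.23  1.49  0.    1.42 -0.32]
```

Request:
jog_arm(commands=[{"x": 0, "y": 0, "z": -0.15, "rx": 0, "ry": -0.01, "rz": 0, "grip": 1}, {"x": 0, "y": 0, "z": -0.3, "rx": 0, "ry": -0.01, "rz": 0, "grip": 1}, {"x": 0, "y": 0, "z": -0.4, "rx": 0, "ry": -0.01, "rz": 0, "grip": 1}, {"x": 0, "y": 0, "z": -0.47, "rx": 0, "ry": -0.01, "rz": 0, "grip": 1}, {"x": 0, "y": 0, "z": -0.53, "rx": 0, "ry": -0.01, "rz": 0, "grip": 1}, {"x": 0, "y": 0, "z": -0.53, "rx": 0, "ry": -0.01, "rz": 0, "grip": 1}, {"x": 0, "y": 0, "z": -0.53, "rx": 0, "ry": -0.01, "rz": 0, "grip": 1}])

```text
time_s: 9.32
position: [549.6, -192.2, 252.3]
orientation: [-1.151, 1.294, -1.294]
wrist_force: [0.2, 0.3, -1.2]
grip_width: 45.5
```

```bash
python3 -c "
from h import *
s,M,g=st()"
```

```text
t 9.32 tcp [ 549.6 -192.2  252.3] grasp [ 549.6 -192.1   72.3] tilt(xy of y-axis) [0.0003 0.0005] jaw deg -6.66 F [ 0.2  0.3 -1.2] T [ 0.03 -0.1  -0.02] w 45.5 j [-0.43  0.23  1.51  0.    1.4  -0.32]
```

Not yet loaded, so I'll go slightly lower.

Request:
jog_arm(commands=[{"x": 0, "y": 0, "z": -0.03, "rx": 0, "ry": 0, "rz": 0, "grip": 1}, {"x": 0, "y": 0, "z": -0.05, "rx": 0, "ry": 0, "rz": 0, "grip": 1}, {"x": 0, "y": 0, "z": -0.05, "rx": 0, "ry": 0, "rz": 0, "grip": 1}])

```text
time_s: 9.57
position: [549.6, -192.2, 252.3]
orientation: [-1.151, 1.294, -1.294]
wrist_force: [-2.2, 1.8, 3.9]
grip_width: 45.5
```

```bash
python3 -c "
from h import *
s,M,g=st()"
```

```text
t 9.57 tcp [ 549.6 -192.2  252.3] grasp [ 549.7 -192.1   72.3] tilt(xy of y-axis) [0.0007 0.0004] jaw deg -6.66 F [-2.2  1.8  3.9] T [0.18 0.44 0.03] w 45.5 j [-0.43  0.23  1.51  0.    1.4  -0.32]
```

Seated on the bench. Opening, holding still.

Request:
jog_arm(commands=[{"x": 0, "y": 0, "z": 0, "rx": 0, "ry": 0, "rz": 0, "grip": 0.4}, {"x": 0, "y": 0, "z": 0, "rx": 0, "ry": 0, "rz": 0, "grip": 0.3}, {"x": 0, "y": 0, "z": 0, "rx": 0, "ry": 0, "rz": 0, "grip": 0}, {"x": 0, "y": 0, "z": 0, "rx": 0, "ry": 0, "rz": 0, "grip": 0}, {"x": 0, "y": 0, "z": 0, "rx": 0, "ry": 0, "rz": 0, "grip": 0}, {"x": 0, "y": 0, "z": 0, "rx": 0, "ry": 0, "rz": 0, "grip": 0}, {"x": 0, "y": 0, "z": 0, "rx": 0, "ry": 0, "rz": 0, "grip": 0}, {"x": 0, "y": 0, "z": 0, "rx": 0, "ry": 0, "rz": 0, "grip": 0}])

```text
time_s: 10.23
position: [549.6, -192.1, 252.2]
orientation: [-1.151, 1.294, -1.294]
wrist_force: [-0.3, -0.2, 0.2]
grip_width: 92.9
```

```bash
python3 -c "
from h import *
s,M,g=st()"
```

```text
t 10.23 tcp [ 549.6 -192.1  252.2] grasp [ 549.6 -192.1   72.2] tilt(xy of y-axis) [0.0005 0.0004] jaw deg -6.65 F [-0.3 -0.2  0.2] T [-0.02 -0.07  0.02] w 92.9 j [-0.43  0.23  1.51  0.    1.4  -0.32]
```

Request:
jog_arm(commands=[{"x": 0, "y": 0, "z": 1, "rx": 0, "ry": 0, "rz": 0, "grip": 0}, {"x": 0, "y": 0, "z": 2.4, "rx": 0, "ry": 0, "rz": 0, "grip": 0}, {"x": 0, "y": 0, "z": 4, "rx": 0, "ry": 0, "rz": 0, "grip": 0}, {"x": 0, "y": 0, "z": 5.6, "rx": 0, "ry": 0, "rz": 1, "grip": 0}, {"x": 0, "y": 1, "z": 6.8, "rx": 0, "ry": 0, "rz": 2, "grip": 0}, {"x": 0, "y": 2.5, "z": 7.2, "rx": 0, "ry": 0, "rz": 3.2, "grip": 0}, {"x": 0, "y": 4, "z": 7.2, "rx": 0, "ry": 0, "rz": 4.5, "grip": 0}, {"x": 0, "y": 5.5, "z": 7.2, "rx": 0, "ry": 0, "rz": 5.8, "grip": 0}])

```text
time_s: 10.9
position: [549.3, -53.6, 434.2]
orientation: [-1.368, 0.911, -0.917]
wrist_force: [0.3, 1.4, -0.2]
grip_width: 93.6
```

```bash
python3 -c "
from h import *
s,M,g=st()
import cv2
im=cams.get_image('side')[:,:,::-1];cv2.imwrite('pics/side5.png',im)"
```

```text
t 10.90 tcp [549.3 -53.6 434.2] grasp [550.1 -53.6 254.2] tilt(xy of y-axis) [ 0.0042 -0.    ] jaw deg 22.58 F [ 0.3  1.4 -0.2] T [ 0.   -0.18  0.01] w 93.6 j [-0.2   0.09  1.31  0.    1.74 -0.59]
```

View pics/side5.png

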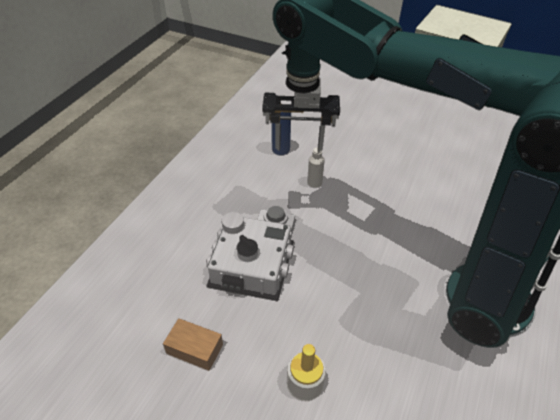

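The bottle stands upright at (316,170) and everything else is undisturbed. Moving over the cap.

Request:
jog_arm(commands=[{"x": 0.1, "y": 1.4, "z": 0, "rx": 0, "ry": 0, "rz": 1.2, "grip": 0}, {"x": 0.2, "y": 2.8, "z": 0, "rx": 0, "ry": 0, "rz": 2.5, "grip": 0}, {"x": 0.3, "y": 4.3, "z": 0, "rx": 0, "ry": 0, "rz": 3.8, "grip": 0}, {"x": 0.4, "y": 5.8, "z": 0, "rx": 0, "ry": 0, "rz": 5.2, "grip": 0}, {"x": 0.6, "y": 7.3, "z": 0, "rx": 0, "ry": 0, "rz": 6.6, "grip": 0}, {"x": 0.7, "y": 8.8, "z": 0, "rx": 0, "ry": 0, "rz": 8, "grip": 0}, {"x": 0.8, "y": 9.86, "z": 0, "rx": 0, "ry": 0, "rz": 9.24, "grip": 0}, {"x": 0.8, "y": 9.86, "z": 0, "rx": 0, "ry": 0, "rz": 9.24, "grip": 0}])

```text
time_s: 11.62
position: [568.8, 203.5, 432.8]
orientation: [-1.546, 0.278, -0.27]
wrist_force: [-0.2, -0.2, -0.5]
grip_width: 94.2
```

Request:
jog_arm(commands=[{"x": 0, "y": 0, "z": -1, "rx": 0, "ry": 0, "rz": 0, "grip": 0}, {"x": 0, "y": 0, "z": -1.6, "rx": 0, "ry": 0, "rz": 0, "grip": 0}, {"x": 0, "y": 0, "z": -1.6, "rx": 0, "ry": 0, "rz": 0, "grip": 0}, {"x": 0, "y": 0, "z": -1.6, "rx": 0, "ry": 0, "rz": 0, "grip": 0}])

```text
time_s: 11.95
position: [568.8, 202.9, 391.7]
orientation: [-1.547, 0.282, -0.269]
wrist_force: [-0.0, 0.3, 0.9]
grip_width: 94.0
```

```bash
python3 -c "
from h import *
import cv2,pickle
s,M,g=st()
m=cams.camera_model('wrist');im=cams.get_image('wrist');cv2.imwrite('pics/w6.png',im[:,:,::-1])
pickle.dump(m,open('w6.pkl','wb'))"
```

```text
t 11.95 tcp [568.8 202.9 391.7] grasp [567.6 204.2 211.7] tilt(xy of y-axis) [-0.0067  0.0075] jaw deg 69.88 F [-0.   0.3  0.9] T [ 0.04 -0.11  0.01] w 94.0 j [ 0.25  0.21  1.26  0.01  1.68 -0.97]
```

View pics/w6.png

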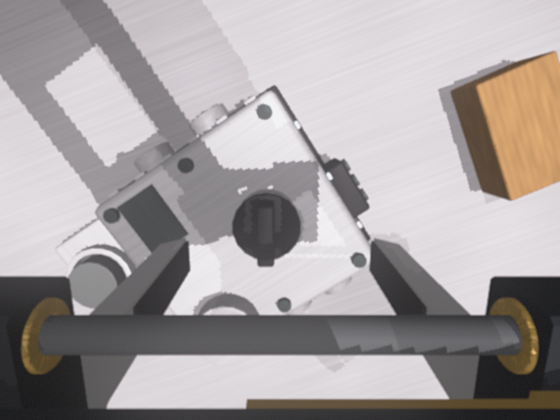

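```bash
python3 -c "
from h import *
import cv2,pickle
m=pickle.load(open('w6.pkl','rb'))
im=cv2.imread('pics/w6.png')
cv2.imwrite('pics/w6z.png',cv2.resize(im[175:280,210:330],None,fx=6,fy=6,interpolation=2))
st()
g=cv2.cvtColor(im,6)
mk=((g<75)*255).astype('uint8');mk[:180]=0;mk[275:]=0;mk[:,:222]=0;mk[:,310:]=0
cs,_=cv2.findContours(mk,0,1);c=max(cs,key=cv2.contourArea);print(cv2.boundingRect(c),cv2.minEnclosingCircle(c))
"
```

```text
t 12.00 tcp [569.  202.9 393.2] grasp [568.3 204.4 213.2] tilt(xy of y-axis) [-0.0038  0.0083] jaw deg 69.88 F [ 0.8 -0.2  0.2] T [ 0.01 -0.15 -0.02] w 94.1 j [ 0.25  0.21  1.25  0.01  1.68 -0.97]
(233, 193, 66, 71) ((265.6140441894531, 228.3114013671875), 35.31360626220703)
```

View pics/w6z.png

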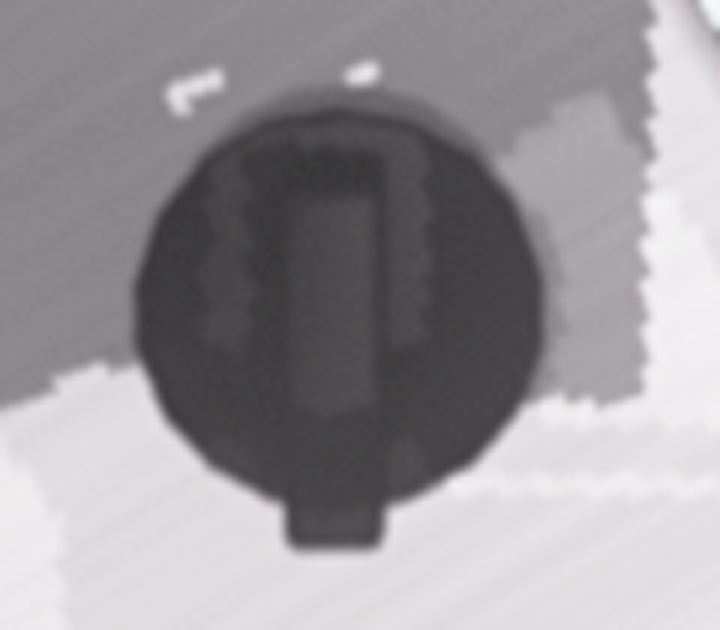

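```bash
python3 -c "
from h import *
import pickle
m=pickle.load(open('w6.pkl','rb'))
print(onz('w',266.3,226.2,109,m),onz('w',265.4,265,134,m),onz('w',265.4,250,134,m),onz('w',265.4,208,134,m),onz('w',265.4,200,134,m))
"
```

```text
[571.55722673 193.26119965] [591.1953986  186.01672056] [580.9736808  189.86206017] [553.37696932 200.24375236] [548.28461663 202.15946025]
```

Request:
jog_arm(commands=[{"x": 0.09, "y": -0.2, "z": -0.5, "rx": -0.09, "ry": -0.04, "rz": -0.1, "grip": 0}, {"x": 0.09, "y": -0.38, "z": -1, "rx": -0.09, "ry": -0.04, "rz": -0.1, "grip": 0.4}, {"x": 0.09, "y": -0.38, "z": -1.4, "rx": -0.09, "ry": -0.04, "rz": -0.1, "grip": 0.4}, {"x": 0.09, "y": -0.38, "z": -1.8, "rx": -0.09, "ry": -0.04, "rz": -0.1, "grip": 0.4}, {"x": 0.09, "y": -0.38, "z": -2, "rx": -0.09, "ry": -0.04, "rz": -0.1, "grip": 0.4}, {"x": 0.09, "y": -0.38, "z": -2, "rx": -0.09, "ry": -0.04, "rz": -0.1, "grip": 0.4}, {"x": 0.09, "y": -0.38, "z": -2, "rx": -0.09, "ry": -0.04, "rz": -0.1, "grip": 0.4}])

```text
time_s: 12.58
position: [571.2, 193.4, 342.6]
orientation: [-1.552, 0.283, -0.281]
wrist_force: [-0.5, -0.2, 1.3]
grip_width: 58.0
```

```bash
python3 -c "
from h import *
import cv2,pickle
s,M,g=st()
m=cams.camera_model('wrist');im=cams.get_image('wrist');cv2.imwrite('pics/w7.png',im[:,:,::-1])
"
```

```text
t 12.58 tcp [571.2 193.4 342.6] grasp [570.9 193.5 162.6] tilt(xy of y-axis) [-0.0014  0.0003] jaw deg 69.38 F [-0.5 -0.2  1.3] T [ 0.02 -0.13 -0.02] w 58.0 j [ 0.23  0.22  1.34  0.    1.58 -0.98]
```

View pics/w7.png

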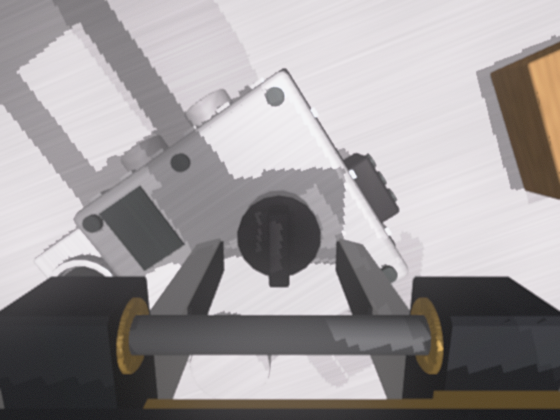

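The wing is at u≈280, centred between the fingers and aligned. Descending and gripping.

Request:
jog_arm(commands=[{"x": 0, "y": 0, "z": -0.4, "rx": 0, "ry": -0.01, "rz": 0, "grip": 0.4}, {"x": 0, "y": 0, "z": -0.8, "rx": 0, "ry": -0.01, "rz": 0, "grip": 0.4}, {"x": 0, "y": 0, "z": -1.1, "rx": 0, "ry": -0.01, "rz": 0, "grip": 0.4}, {"x": 0, "y": 0, "z": -1.2, "rx": 0, "ry": -0.01, "rz": 0, "grip": 0.4}, {"x": 0, "y": 0, "z": -1.2, "rx": 0, "ry": -0.01, "rz": 0, "grip": 0.4}, {"x": 0, "y": 0, "z": -1.2, "rx": 0, "ry": -0.01, "rz": 0, "grip": 0.5}, {"x": 0, "y": 0, "z": -1.2, "rx": 0, "ry": -0.01, "rz": 0, "grip": 0.7}, {"x": 0, "y": 0, "z": -1.2, "rx": 0, "ry": -0.01, "rz": 0, "grip": 0.75}], force=30)

```text
time_s: 13.3
position: [571.5, 193.5, 314.0]
orientation: [-1.551, 0.281, -0.284]
wrist_force: [-0.1, -0.6, 0.6]
grip_width: 40.0
```

```bash
python3 -c "
from h import *
s,M,g=st()
"
```

```text
t 13.30 tcp [571.5 193.5 314. ] grasp [571.8 193.7 134. ] tilt(xy of y-axis) [0.002  0.0008] jaw deg 69.39 F [-0.1 -0.6  0.6] T [-0.01 -0.13  0.07] w 40.0 j [ 0.23  0.24  1.38  0.    1.52 -0.98]
```

Request:
jog_arm(commands=[{"x": 0, "y": 0, "z": -0.06, "rx": 0, "ry": 0.02, "rz": 0, "grip": 0.75}, {"x": 0, "y": 0, "z": -0.06, "rx": 0, "ry": 0.02, "rz": 0, "grip": 1}, {"x": 0, "y": 0, "z": -0.06, "rx": 0, "ry": 0.02, "rz": 0, "grip": 1}, {"x": 0, "y": 0, "z": -0.06, "rx": 0, "ry": 0.02, "rz": 0, "grip": 1}, {"x": 0, "y": 0, "z": -0.06, "rx": 0, "ry": 0.02, "rz": 0, "grip": 1}, {"x": 0, "y": 0, "z": -0.06, "rx": 0, "ry": 0.02, "rz": 0, "grip": 1}, {"x": 0, "y": 0, "z": -0.06, "rx": 0, "ry": 0.02, "rz": 0, "grip": 1}, {"x": 0, "y": 0, "z": -0.06, "rx": 0, "ry": 0.02, "rz": 0, "grip": 1}], force=30)

```text
time_s: 13.97
position: [571.5, 193.5, 312.6]
orientation: [-1.551, 0.282, -0.282]
wrist_force: [0.0, -0.6, 1.3]
grip_width: 11.7
```

```bash
python3 -c "
from h import *
s,M,g=st()
"
```

```text
t 13.97 tcp [571.5 193.5 312.6] grasp [571.5 193.6 132.6] tilt(xy of y-axis) [0.0003 0.0008] jaw deg 69.38 F [ 0.  -0.6  1.3] T [-0.11 -0.09 -0.01] w 11.7 j [ 0.23  0.24  1.38  0.    1.52 -0.98]
```

Request:
jog_arm(commands=[{"x": 0, "y": 0, "z": 0, "rx": 0, "ry": 0, "rz": 0.5, "grip": 1}, {"x": 0, "y": 0, "z": 0, "rx": 0, "ry": 0, "rz": 1, "grip": 1}, {"x": 0, "y": 0, "z": 0, "rx": 0, "ry": 0, "rz": 1.5, "grip": 1}, {"x": 0, "y": 0, "z": 0, "rx": 0, "ry": 0, "rz": 2, "grip": 1}, {"x": 0, "y": 0, "z": 0, "rx": 0, "ry": 0, "rz": 2, "grip": 1}])

```text
time_s: 14.38
position: [571.2, 193.1, 312.6]
orientation: [-1.566, 0.147, -0.145]
wrist_force: [-1.1, -0.4, 1.1]
grip_width: 11.9
```

```bash
python3 -c "
from h import *
s,M,g=st()
"
```

```text
t 14.38 tcp [571.2 193.1 312.6] grasp [571.  193.2 132.6] tilt(xy of y-axis) [-0.0011  0.    ] jaw deg 79.34 F [-1.1 -0.4  1.1] T [-0.22  0.21 -0.4 ] w 11.9 j [ 0.23  0.24  1.38  0.    1.52 -1.15]
```

Request:
jog_arm(commands=[{"x": 0, "y": 0, "z": 0, "rx": 0, "ry": 0, "rz": 0.4, "grip": 1}, {"x": 0, "y": 0, "z": 0, "rx": 0, "ry": 0, "rz": 0.8, "grip": 1}, {"x": 0, "y": 0, "z": 0, "rx": 0, "ry": 0, "rz": 0.8, "grip": 1}])

```text
time_s: 14.63
position: [571.4, 193.1, 312.6]
orientation: [-1.569, 0.093, -0.092]
wrist_force: [-0.3, -0.6, 0.3]
grip_width: 12.5
```

```bash
python3 -c "
from h import *
s,M,g=st()
"
```

```text
t 14.63 tcp [571.4 193.1 312.6] grasp [571.2 193.1 132.6] tilt(xy of y-axis) [-0.0007  0.0003] jaw deg 83.24 F [-0.3 -0.6  0.3] T [-0.03 -0.12 -0.6 ] w 12.5 j [ 0.23  0.24  1.38  0.    1.52 -1.22]
```

Torque builds up (−0.6 Nm) and the wing begins to twist in the pads near 14°, which looks like the stop. I'll try the other way to compare.

Request:
jog_arm(commands=[{"x": 0, "y": 0, "z": 0, "rx": 0, "ry": 0, "rz": -0.7, "grip": 1}, {"x": 0, "y": 0, "z": 0, "rx": 0, "ry": 0, "rz": -1.4, "grip": 1}, {"x": 0, "y": 0, "z": 0, "rx": 0, "ry": 0, "rz": -2.1, "grip": 1}, {"x": 0, "y": 0, "z": 0, "rx": 0, "ry": 0, "rz": -2.8, "grip": 1}, {"x": 0, "y": 0, "z": 0, "rx": 0, "ry": 0, "rz": -3.5, "grip": 1}, {"x": 0, "y": 0, "z": 0, "rx": 0, "ry": 0, "rz": -4.2, "grip": 1}, {"x": 0, "y": 0, "z": 0, "rx": 0, "ry": 0, "rz": -4.8, "grip": 1}, {"x": 0, "y": 0, "z": 0, "rx": 0, "ry": 0, "rz": -4.8, "grip": 1}])

```text
time_s: 15.3
position: [571.4, 193.3, 312.6]
orientation: [-1.529, 0.422, -0.422]
wrist_force: [-0.1, 0.3, -0.1]
grip_width: 11.8
```

```bash
python3 -c "
from h import *
s,M,g=st()
"
```

```text
t 15.30 tcp [571.4 193.3 312.6] grasp [571.4 193.4 132.6] tilt(xy of y-axis) [-0.0001  0.0008] jaw deg 59.15 F [-0.1  0.3 -0.1] T [ 0.03 -0.15 -0.01] w 11.8 j [ 0.23  0.24  1.38  0.    1.52 -0.8 ]
```

Request:
jog_arm(commands=[{"x": 0, "y": 0, "z": 0, "rx": 0, "ry": 0, "rz": -0.6, "grip": 1}, {"x": 0, "y": 0, "z": 0, "rx": 0, "ry": 0, "rz": -1.2, "grip": 1}, {"x": 0, "y": 0, "z": 0, "rx": 0, "ry": 0, "rz": -1.8, "grip": 1}, {"x": 0, "y": 0, "z": 0, "rx": 0, "ry": 0, "rz": -2.4, "grip": 1}, {"x": 0, "y": 0, "z": 0, "rx": 0, "ry": 0, "rz": -3, "grip": 1}, {"x": 0, "y": 0, "z": 0, "rx": 0, "ry": 0, "rz": -3, "grip": 1}])

```text
time_s: 15.8
position: [571.5, 193.4, 312.6]
orientation: [-1.478, 0.625, -0.625]
wrist_force: [-0.6, -0.5, 0.2]
grip_width: 12.1
```

```bash
python3 -c "
from h import *
s,M,g=st()
"
```

```text
t 15.80 tcp [571.5 193.4 312.6] grasp [571.5 193.5 132.6] tilt(xy of y-axis) [0.0004 0.0009] jaw deg 44.15 F [-0.6 -0.5  0.2] T [-0.04 -0.16 -0.01] w 12.1 j [ 0.23  0.24  1.38  0.    1.52 -0.54]
```

Clockwise turns freely: 25° with no torque. Continuing to about 70°.

Request:
jog_arm(commands=[{"x": 0, "y": 0, "z": 0, "rx": 0, "ry": 0, "rz": -1.2, "grip": 1}, {"x": 0, "y": 0, "z": 0, "rx": 0, "ry": 0, "rz": -2.4, "grip": 1}, {"x": 0, "y": 0, "z": 0, "rx": 0, "ry": 0, "rz": -3.6, "grip": 1}, {"x": 0, "y": 0, "z": 0, "rx": 0, "ry": 0, "rz": -4.8, "grip": 1}, {"x": 0, "y": 0, "z": 0, "rx": 0, "ry": 0, "rz": -6, "grip": 1}, {"x": 0, "y": 0, "z": 0, "rx": 0, "ry": 0, "rz": -7.2, "grip": 1}, {"x": 0, "y": 0, "z": 0, "rx": 0, "ry": 0, "rz": -8.4, "grip": 1}, {"x": 0, "y": 0, "z": 0, "rx": 0, "ry": 0, "rz": -9.1, "grip": 1}])

```text
time_s: 16.47
position: [571.6, 193.3, 312.6]
orientation: [-1.196, 1.227, -1.229]
wrist_force: [0.2, 0.4, -0.1]
grip_width: 11.5
```

```bash
python3 -c "
from h import *
s,M,g=st()
"
```

```text
t 16.47 tcp [571.6 193.3 312.6] grasp [571.8 193.4 132.6] tilt(xy of y-axis) [0.0012 0.0002] jaw deg -1.48 F [ 0.2  0.4 -0.1] T [-0.09 -0.14  0.  ] w 11.5 j [ 0.23  0.24  1.38 -0.    1.52  0.26]
```

Request:
jog_arm(commands=[{"x": 0, "y": 0, "z": 0.06, "rx": 0, "ry": 0, "rz": 0, "grip": 1}, {"x": 0, "y": 0, "z": 0.14, "rx": 0, "ry": 0, "rz": 0, "grip": 1}, {"x": 0, "y": 0, "z": 0.24, "rx": 0, "ry": 0, "rz": 0, "grip": 1}, {"x": 0, "y": 0, "z": 0.3, "rx": 0, "ry": 0, "rz": 0, "grip": 1}])

```text
time_s: 16.8
position: [571.6, 193.4, 320.5]
orientation: [-1.196, 1.226, -1.228]
wrist_force: [-0.1, 0.2, 0.2]
grip_width: 11.5
```

```bash
python3 -c "
from h import *
s,M,g=st()
"
```

```text
t 16.80 tcp [571.6 193.4 320.5] grasp [571.9 193.5 140.5] tilt(xy of y-axis) [0.0016 0.0003] jaw deg -1.40 F [-0.1  0.2  0.2] T [-0.06 -0.05 -0.03] w 11.5 j [ 0.23  0.23  1.37 -0.    1.54  0.26]
```

8 mm up with no resistance, past the 3 mm a closed cap allows. Lifting on, 100 mm in all.

Request:
jog_arm(commands=[{"x": 0, "y": 0, "z": 0.3, "rx": 0, "ry": 0, "rz": 0, "grip": 1}, {"x": 0, "y": 0, "z": 0.8, "rx": 0, "ry": 0, "rz": 0, "grip": 1}, {"x": 0, "y": 0, "z": 1.5, "rx": 0, "ry": 0, "rz": 0, "grip": 1}, {"x": 0, "y": 0, "z": 2.3, "rx": 0, "ry": 0, "rz": 0, "grip": 1}, {"x": 0, "y": 0, "z": 3.1, "rx": 0, "ry": 0, "rz": 0, "grip": 1}, {"x": 0, "y": 0, "z": 3.7, "rx": 0, "ry": 0, "rz": 0, "grip": 1}, {"x": 0, "y": 0, "z": 3.7, "rx": 0, "ry": 0, "rz": 0, "grip": 1}, {"x": 0, "y": 0, "z": 3.7, "rx": 0, "ry": 0, "rz": 0, "grip": 1}])

```text
time_s: 17.47
position: [571.6, 193.4, 415.1]
orientation: [-1.193, 1.224, -1.228]
wrist_force: [-0.1, -0.1, -0.6]
grip_width: 11.7
```

```bash
python3 -c "
from h import *
import cv2
s,M,g=st()
for n in('side','top','wrist'): cv2.imwrite('pics/%s9.png'%n,cams.get_image(n)[:,:,::-1])
"
```

```text
t 17.47 tcp [571.6 193.4 415.1] grasp [572.6 193.7 235.1] tilt(xy of y-axis) [0.0054 0.0013] jaw deg -1.38 F [-0.1 -0.1 -0.6] T [-0.03 -0.08 -0.07] w 11.7 j [0.23 0.2  1.22 0.   1.71 0.26]
```

View pics/side9.png

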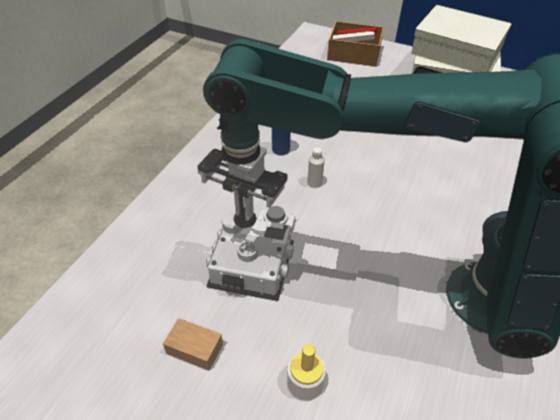

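View pics/wrist9.png

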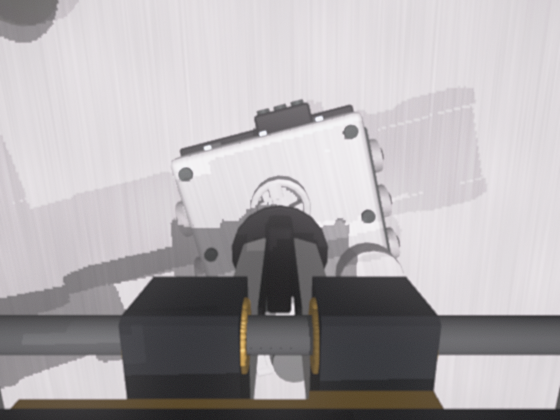

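View pics/top9.png

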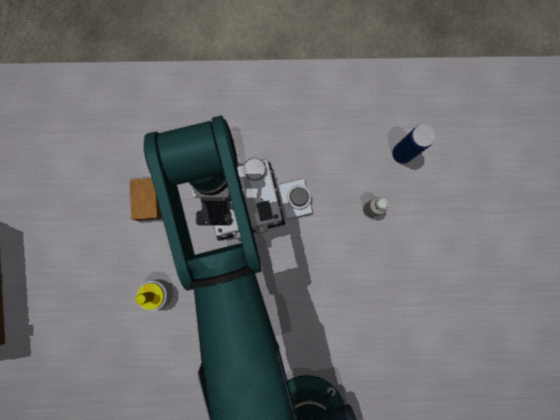

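The cap is in the gripper (wrist view, wing at (280,255)), the port below it is open, the bottle stands at (378,206) in the top view, and the bystanders have not moved. I'll settle and hand in.

Request:
jog_arm(commands=[{"x": 0, "y": 0, "z": 0, "rx": 0, "ry": 0, "rz": 0, "grip": 1}, {"x": 0, "y": 0, "z": 0, "rx": 0, "ry": 0, "rz": 0, "grip": 1}, {"x": 0, "y": 0, "z": 0, "rx": 0, "ry": 0, "rz": 0, "grip": 1}, {"x": 0, "y": 0, "z": 0, "rx": 0, "ry": 0, "rz": 0, "grip": 1}])

```text
time_s: 17.95
position: [571.4, 193.3, 410.9]
orientation: [-1.2, 1.228, -1.226]
wrist_force: [0.2, 0.2, -0.1]
grip_width: 11.9
```

```bash
python3 -c "
from h import *
from rig import ticket
s,M,g=st()
print(ticket.finish_job())
"
```

```text
t 17.95 tcp [571.4 193.3 410.9] grasp [571.1 193.3 230.9] tilt(xy of y-axis) [-0.0021 -0.0005] jaw deg -1.39 F [ 0.2  0.2 -0.1] T [ 0.04 -0.02  0.02] w 11.9 j [ 0.23  0.21  1.22 -0.    1.71  0.26]
the job is handed in; nothing more can be done
None
```

The unit is vented, the cap is off and held in the gripper, and the job was handed in at about 18 s.

- **Venting:** I pressed the upright bottle onto the vent pad until it stopped moving at full travel. The load was then about 11 to 14 N, and I held it there for a little over a second. The bottle went back upright on the bench and was released, about 48 mm from where it first stood.
- **Cap thread:** Counter-clockwise, torque rose to −0.6 Nm and the wing began to twist in the pads near 14°, so I took that as the stop. Clockwise it turned 71° with no torque and lifted out without resistance.
- **Last checks:** The cap is about 98 mm above its port. The grip width is 11.9 mm, which matches the wing, and the wrist force is near zero. The last pictures show the port open, the bottle standing, and the can, film roll and carton unmoved by eye.
- **Disagreement:** The cameras placed the pad and cap 3 to 5 mm apart before I refined the positions with the wrist camera. This caused no problem. No check failed.

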